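# Drop the kickstand and hold the bicycle frame stub upright in the tilting jig

## Robot

A 6-joint arm with a two-finger parallel gripper is mounted at the origin on the work surface. World frame = base frame: x ahead of the robot, y to its left, z up, the work surface at z = 0. Lengths are in m, angles in rad, forces in N, time in s.
With the tool pointing down it reaches from about 0.375 to 0.9 m from the base axis. Payload 3.1 kg.
Tool frame: the origin (TCP) lies at the very end of the fingers, on their centre line; the grasp point (between the pads) lies 19 mm behind it; z points along the fingers, y is the line along which they close (so a half turn about z gives the same grasp; the last joint's range is limited). The gripper opens to 85 mm and grips with 20 to 120 N. Pads are 22 mm wide; open, the fingers measure 114 mm over their backs; the gripper's body (76 mm by 85 mm) begins 54 mm behind the grasp point. The pads swing forward as they close: fully open they stand 13 mm farther back than shut.
Start: joints at [-1.514, 0.527, 1.433, -0, 1.181, -0.178], TCP at [0.145, -0.608, 0.231] pointing down, gripper open.
Joint ranges: [-3.08, 3.08], [-0.75, 2.2], [0.22, 2.44], [-1.43, 4.57], [0, 2.65], [-2.85, 2.85]. Speed limits (rad/s): [2.79, 2.79, 3.14, 3.14, 3.14, 3.14].

## Interface

Orientations are given as [roll, pitch, yaw] about the fixed x, y, z axes, in that order (R = Rz(yaw) Ry(pitch) Rx(roll)).
In Python, from workcell import r gives the robot as it stands. The module is installed in compiled form; this text tells all that it offers.
- The arm moves only by the tool move_arm, never from a script. Its argument "steps" is a list of rows, each an object with "gripper": the finger opening in cm, from 0 to 8.54; "xyz": the shift along the tool's x, y, z in cm, a list of three; "turn": the turn, a rotation vector about the tool's x, y, z in degrees, a list of three. In form: [{"gripper": gripper, "xyz": [x, y, z], "turn": [rx, ry, rz]}, ...]. A call has 1 to 20 rows; each row shifts and turns the commanded pose from where the row before left it, along the tool's axes as they then stand; what a row does not reach is not made up. A row lasts 1/8 s, in which the tool goes at most 62.5 mm and 10.7 degrees, less where a joint would pass 70% of its speed; a pose out of reach is approached as far as the arm can. A call with a gripper value outside its range is refused whole. The fingers move at their own pace and stop on an object; "force" is the grip in N (left out, the last holds). Time passes only in rows, so rows that do not move let the fingers close. It gives the time, the measured TCP pose, the force, the opening and the grip force at its end, in the units of the state.
- r.observe(): the state, without advancing time (a new reading comes with each control period).
- r.read_camera(name): name is "side" or "top" or "wrist"; returns the picture (384x512x3 uint8, red, green, blue); there is no depth.
- r.camera_params(name): a dict with "camera_matrix" (3x3 intrinsics, pixels), "position" and "attitude" of the camera in the world. Camera axes: x right, y down, z forward; pixel columns grow to the right and rows downward; lengths in m; the calibration is good to about 2 mm. The wrist camera is an equidistant fisheye: a pixel r from the principal point sees the ray r / f radians off the axis. A picture is of the moment at which its call begins: read the wrist's pose just before it. camera_params takes no time and is no camera call; for the wrist camera it gives the pose at the moment of the call.
- r.job_done(): hands the job in; it is judged then, once.
Trained networks look in the newest picture that a camera, given by its name, has taken for a name from the list of things; names that differ only in an ending like _2 or _b are one class to them, and where a whole thing is asked for, a point or a joint stands for the part that bears it (a point fixed in the world has none). Each returns a list of dicts, best first, with "p" (0 to 1); they miss things now and then, are a little off and sometimes report something else, mostly with a low value. They report only what shows in the picture. A call takes as long as a camera call.
- r.look_for(target, camera): "position" ([x, y, z] in m, in world coordinates, good to about 4 mm: the middle of the surface that is visible of it).
The state is a dict: "t": time; "q": joint angles; "dq": joint speeds; "tau": joint torques, N m; "tool_pos": TCP position; "ee_rot": TCP orientation; "wrist_force": force on the tool from outside, world axes, zero at the start; "torque": the same for the moment, N m; "grip_width": finger opening in m; "finger_force": force on a finger pad.
Only numpy, scipy, OpenCV 4.12 (cv2) and the standard library are available. Lean on these libraries where they do the work, as an engineer would, in place of code of your own. Each camera call takes 0.05 s, during which the arm holds its last target. There are 200 camera calls.

## Task

A bicycle rear-frame stub leans over in a red tilting jig on the bench. While it still leans there, flip its kickstand from the stowed position over centre until it is fully down; then take the frame by its top tube, raise it upright without letting it flop over to the kickstand side, and finish while still holding it steadily upright by the top tube, not touching the kickstand. Leave the other things on the bench where they are.

Things in the scene. Friction and masses are not known exactly. Their poses are not given: they have to be found in the camera images.
- jig: Red cast jig fixed to the bench: plate 110 x 150 x 22 mm (x, y, z), two cheeks 63 mm high carrying the lean pivot. Origin: centre of its underside, on the bench. x is square to the frame's plane and points to the kickstand side, y runs along the frame towards the hub, z up. Placed and turned anew each time (yaw within 0.55 rad of the world's).
- lean_axis (a point): Point on the frame's lean pivot, 45 mm above the jig's origin. The pivot runs along the jig's y axis. Axes as the jig's.
- frame (a joint): Lean of the grey frame about the jig's y axis, rad: 0 = upright, negative = towards the jig's -x, away from the kickstand side; stops at -0.38 (where it starts, resting) and +0.22. Frame and all on it weigh about 0.9 kg (0.65 to 1.15), top-heavy on an almost free pivot: let go, it falls to a stop.
- top_tube (a point): Top tube of the frame, the part to hold: round steel tube, called frame_c0 in the rules, 28 mm diameter, 130 mm long, horizontal. Site: centre of the tube, 190 mm from the lean axis, 15 mm to the -y side of the jig's middle. Its y axis runs along the tube. Axes lean with the frame. It joins the top of the 28 mm seat tube below, 5 mm to the -y side of its origin.
- kick_pivot (a point): Centre of the kickstand's hinge on the frame: 73 mm out from the frame's plane on the kickstand side (+x), 20 mm to -y of the jig's middle, 100 mm above the lean axis with the frame upright. Axes lean with the frame: x along the kickstand's hinge axis, y towards the hub, z up the frame.
- kick_foot (a point): Point on the leg's centreline in its black rubber foot, 120 mm from kick_pivot. The kickstand leg is a straight round aluminium rod, 12 mm diameter (foot 18 mm, from 103 to 133 mm), swinging parallel to the frame's plane, 73 mm beside it; a 26 mm boss at the pivot.
- kickstand (a joint): Kickstand angle, rad: 0 = stowed (leg towards the hub, rising 0.1 rad), where it starts; 1.65 = fully down (leg square to the stays, foot about 12 mm off the bench with the frame upright). An over-centre spring holds it at either end: about 0.27 N m (2.3 N at the foot) to leave the stowed stop, less towards the centre near 0.7, beyond which it snaps down to the stop.
- spray_can: Bystander: spray can, 60 mm diameter, 170 mm high, standing. Origin: centre of its underside.
- grease_tin: Bystander: squat tin, 80 mm diameter, 70 mm high. Origin: centre of its underside.
- offcut: Bystander: steel offcut block 90 x 50 x 30 mm. Origin: centre of its underside.
- hub (a point): Centre of the frame's aluminium wheel hub (flanges 48 mm across, axle ends 39 mm out from the frame's plane): 118 mm to +y of the jig's middle, 86 mm above the lean axis with the frame upright. Two thin stays on each side (outer faces within 37 mm of the frame's plane) join it to the upright seat tube, 20 mm to -y of the jig's middle. Axes lean with the frame.

How it is judged:
On the way, in this order (a step that is already met when the one before it is completed fails the run):
1. the kickstand is flipped fully down while the frame still leans in the jig (value of joint kickstand above 1.5 rad and value of joint frame below -0.25 rad), for 0.2 s.
2. the frame is held upright by its top tube (value of joint frame between -0.07 and 0.07 rad and contact force between the fingers and frame_c0 above 1 N), for 0.2 s.
At the end, for the whole second after the job is handed in: The kickstand is fully down (above 1.5 rad), the frame is within 0.07 rad (4 degrees) of upright and still (under 0.1 rad/s), the fingers press on the top tube with more than 1 N and nothing of the robot touches the kickstand (all of step 2 and value of joint kickstand above 1.5 rad and velocity of joint frame between -0.1 and 0.1 rad/s and contact force between each of the arm, the fingers and kickstand below 0.2 N); the arm keeps its last pose, push and grip.
It fails at once if the frame flops over to the kickstand side (value of joint frame above 0.17 rad).
It fails at once if a bystander is disturbed (distance of any of spray_can, grease_tin, offcut from where it was at the start of the episode above 0.03 m).
It also fails if it takes over 48 s, if anything falls off the work surface, if the arm or the gripper's body presses on something with over 40 N, if the wrist force passes 120 N, or if a joint passes its speed limit or range.

## Working session

There is one attempt and no reset: what is moved stays moved. The work goes in short steps, Python scripts to look and compute and a tool call to move; the robot and the scene stay as the last step left them, time stands still between calls to the robot, and variables do not carry over. Pictures are saved under pics/ and viewed, at most 10 in all, crops included, and the job is handed in when it is done.

Besides the shell and the picture viewer there is one more tool, called after "Request:" by a JSON object that holds its "method" and its "body". move_arm: Moves the arm, as the interface text tells. Its arguments: {"type":"object","properties":{"steps":{"type":"array","items":{"type":"object","properties":{"gripper":{"type":"number"},"xyz":{"type":"array","items":{"type":"number"}},"turn":{"type":"array","items":{"type":"number"}}}}},"force":{"type":"number"}},"required":["steps"]}

```bash
mkdir -p pics; python3 - <<'E'
from workcell import r
import cv2
o=r.observe();print(o['t'],o['tool_pos'],o['ee_rot'])
for c in("side","top"):
    im=r.read_camera(c);cv2.imwrite(f"pics/{c}1.png",im[:,:,::-1])
    p=r.camera_params(c);print(c,p)
    for n in["jig","top_tube","kick_pivot","kick_foot","hub","spray_can","grease_tin","offcut","lean_axis"]:
        print(n,[(d['p'],[round(float(v),4) for v in d['position']]) for d in r.look_for(n,c)[:2]])
E
python3 -c "
import cv2,numpy as np
" 
```

```text
0.0 [ 0.14535612 -0.60710657  0.23032202] [-3.13939883e+00 -3.69204887e-04  2.34769946e-01]
side {'camera_matrix': array([[370.94507917,   0.        , 253.7443307 ],
       [  0.        , 370.94507917, 190.10285732],
       [  0.        ,   0.        ,   1.        ]]), 'position': array([0.07141451, 0.59984783, 0.73778552]), 'attitude': array([-2.22319999,  0.0214351 , -2.5081722 ])}
jig [(0.77, [0.5246, 0.0107, 0.1326])]
top_tube [(0.77, [0.5132, 0.0145, 0.1539])]
kick_pivot [(0.7, [0.5144, 0.0174, 0.1551])]
kick_foot [(0.78, [0.5879, 0.0179, 0.1756])]
hub [(0.64, [0.513, 0.0157, 0.1545])]
spray_can [(0.6, [0.5683, -0.3867, 0.0999])]
grease_tin [(0.61, [0.4656, 0.3947, 0.0676]), (0.54, [0.5136, 0.02, 0.1532])]
offcut [(0.69, [0.4314, -0.3631, 0.0258])]
lean_axis [(0.65, [0.5207, 0.012, 0.1315])]
top {'camera_matrix': array([[376.10485945,   0.        , 254.54952786],
       [  0.        , 376.10485945, 185.34138517],
       [  0.        ,   0.        ,   1.        ]]), 'position': array([0.41166581, 0.01535772, 1.1580583 ]), 'attitude': array([-3.02660546, -0.03654146, -1.55021991])}
jig [(0.85, [0.5409, -0.0024, 0.1568])]
top_tube [(0.56, [0.5285, 0.0012, 0.1809])]
kick_pivot [(0.85, [0.5314, 0.0001, 0.1736])]
kick_foot [(0.58, [0.5862, 0.0123, 0.1739])]
hub [(0.74, [0.5343, 0.0001, 0.1741])]
spray_can [(0.7, [0.572, -0.3891, 0.1479]), (0.4, [0.5296, -0.0011, 0.175])]
grease_tin [(0.57, [0.4796, 0.3791, 0.0679])]
offcut []
lean_axis [(0.7, [0.5385, -0.001, 0.1589])]
```

View pics/side1.png

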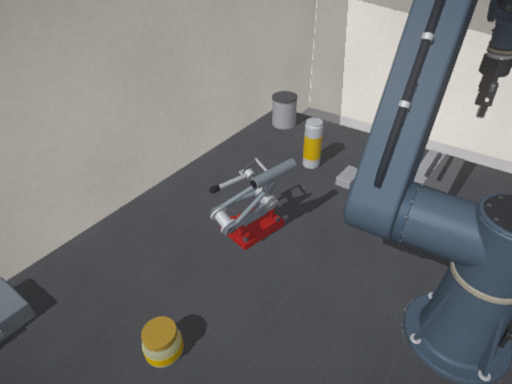

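View pics/top1.png

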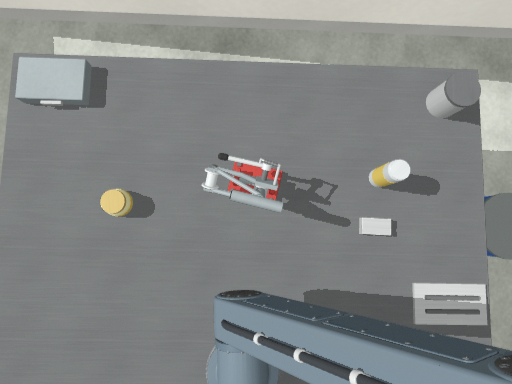

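The frame is at about (255,205) in the side view and (245,185) in the top view. The kickstand faces away from the robot, with its foot at side (214,188) and top (223,156). The hub points to world +y and the frame leans towards the robot. The spray can, offcut and tin are well clear.

```bash
python3 - <<'E'
import cv2,numpy as np
a=cv2.imread("pics/side1.png")[145:250,200:310];b=cv2.imread("pics/top1.png")[140:220,190:300]
a=cv2.resize(a,None,fx=4,fy=4,interpolation=cv2.INTER_CUBIC);b=cv2.resize(b,None,fx=4,fy=4,interpolation=cv2.INTER_CUBIC)
c=np.zeros((420,880,3),np.uint8);c[:420,:440]=a;c[:320,440:]=b
cv2.imwrite("pics/crop1.png",cv2.resize(c,(792,378)))
E
```

```text
(no output)
```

View pics/crop1.png

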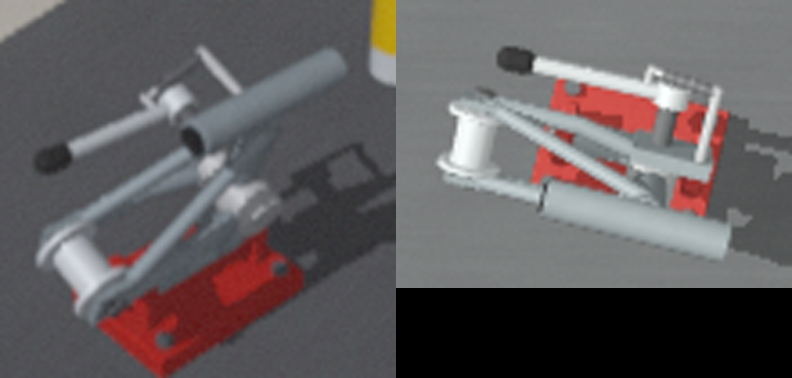

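```bash
cat >h.py <<'E'
import numpy as np
from scipy.spatial.transform import Rotation as R
from scipy.optimize import least_squares
from workcell import r
def proj(c,P):
    p=r.camera_params(c);K=p['camera_matrix']
    q=(np.atleast_2d(P)-p['position'])@R.from_euler('xyz',p['attitude']).as_matrix()
    return q[:,:2]/q[:,2:]*K[0,0]+K[:2,2]
def world(j,P,lean=-.38):
    P=np.atleast_2d(P)
    return R.from_euler('z',j[2]).apply(R.from_euler('y',lean).apply(P)+[0,0,.045])+[j[0],j[1],0]
def foot(k=0,L=.12): return np.array([.073,-.020+L*np.cos(.1-k),.1+L*np.sin(.1-k)])
PTS=dict(foot=foot(0,.118),boss=[.073,-.02,.1],t1=[0,.05,.19],t2=[0,-.08,.19],hub=[0,.118,.086])
E
python3 - <<'E'
from h import *
M=dict(side=dict(foot=(214.7,188.9),boss=(249.4,172.8),t1=(253.3,183.3),t2=(293,163.3),hub=(222.8,220)),
 top=dict(foot=(222.5,156.4),boss=(266.7,166.4),t1=(231.4,195.6),t2=(281.9,206.7),hub=(211.4,178)))
def f(j): return np.concatenate([(proj(c,world(j,[PTS[k] for k in m]))-np.array(list(m.values()))).ravel() for c,m in M.items()])
s=least_squares(f,[.53,0,-.2],loss='soft_l1');print(s.x);print(f(s.x).reshape(-1,2).round(1))
j=s.x
for k in PTS: print(k,world(j,PTS[k]).round(4))
print('upright tube',world(j,[0,-.015,.19],0))
np.save('j.npy',j)
E
```

```text
[ 0.55349088 -0.02294509 -0.22185093]
[[-0.2  0. ]
 [-0.3  0.8]
 [ 0.3  0.3]
 [-0.6 -0.4]
 [ 0.7 -0.8]
 [ 0.7  0.1]
 [-0.3 -0. ]
 [-0.3 -0.9]
 [-0.3  0.6]
 [ 0.2  0.3]]
foot [[0.6006 0.0663 0.1759]]
boss [[ 0.579  -0.0492  0.1649]]
t1 [[0.4957 0.0413 0.2214]]
t2 [[ 0.4671 -0.0855  0.2214]]
hub [[0.5483 0.0992 0.1249]]
upright tube [[ 0.55019034 -0.03757746  0.235     ]]
```

```bash
cat >>h.py <<'E'
j=np.load('j.npy')
def go(P,tilt=0.,yaw0=None):
    """shift in start-tool axes (cm) and rotvec (deg) from measured pose to TCP P (world) with tool tilted by lean angle"""
    o=r.observe();Rc=R.from_euler('xyz',o['ee_rot'])
    Rt=R.from_euler('z',j[2])*R.from_euler('y',tilt)*R.from_matrix(np.array([[0,1,0],[1,0,0],[0,0,-1]]).T)
    P=np.ravel(P)
    print('t',round(o['t'],2),'pos',o['tool_pos'].round(4),'shift cm',(Rc.inv().apply(P-o['tool_pos'])*100).round(2),'in target axes',(Rt.inv().apply(P-o['tool_pos'])*100).round(2),'turn',np.degrees((Rc.inv()*Rt).as_rotvec()).round(1))
def kickpt(k,L=.112,off=.009):
    u=np.array([0,np.cos(.1-k),np.sin(.1-k)]); 
    return world(j,foot(k,L))+[0,0,off]
E
python3 - <<'E'
from h import *
go(kickpt(0,.112,.06))
Rj=R.from_euler('z',-j[2])
p0=kickpt(0,.112,.06)
for k in np.arange(0,1.01,.1): print(round(k,1),(Rj.apply(kickpt(k)-kickpt(0))*100).round(2),kickpt(k).round(3))
E
```

```text
t 1.0 pos [ 0.1454 -0.6078  0.2313] shift cm [ 59.71 -54.42  -0.4 ] in target axes [75.18 29.59 -0.4 ] turn [  0.    0.  -63.8]
0.0 [[0. 0. 0.]] [[0.6   0.06  0.184]]
0.1 [[ 0.41  0.06 -1.04]] [[0.604 0.06  0.174]]
0.2 [[ 0.83  0.   -2.08]] [[0.608 0.059 0.164]]
0.3 [[ 1.24 -0.17 -3.1 ]] [[0.611 0.056 0.153]]
0.4 [[ 1.64 -0.44 -4.11]] [[0.615 0.052 0.143]]
0.5 [[ 2.03 -0.83 -5.09]] [[0.618 0.048 0.133]]
0.6 [[ 2.41 -1.32 -6.02]] [[0.62  0.042 0.124]]
0.7 [[ 2.76 -1.9  -6.91]] [[0.622 0.036 0.115]]
0.8 [[ 3.09 -2.58 -7.74]] [[0.624 0.028 0.107]]
0.9 [[ 3.39 -3.34 -8.5 ]] [[0.625 0.02  0.099]]
1.0 [[ 3.67 -4.18 -9.19]] [[0.626 0.012 0.092]]
```

Request:
{"method": "move_arm", "body": {"steps": [{"gripper": 0, "xyz": [0, 0, -1], "turn": [0, 0, -10.6]}, {"gripper": 0, "xyz": [0, 0, -1], "turn": [0, 0, -10.6]}, {"gripper": 0, "xyz": [0, 0, -1], "turn": [0, 0, -10.6]}, {"gripper": 0, "xyz": [0, 0, -1], "turn": [0, 0, -10.6]}, {"gripper": 0, "xyz": [0, 0, -1], "turn": [0, 0, -10.6]}, {"gripper": 0, "xyz": [0, 0, -1], "turn": [0, 0, -10.6]}, {"gripper": 0}]}}

```text
validation failed for argument at $.st...
```

```bash
python3 - <<'E'
from h import *
go(kickpt(0,.112,.06))
E
```

```text
t 1.0 pos [ 0.1454 -0.6078  0.2313] shift cm [ 59.71 -54.42  -0.4 ] in target axes [75.18 29.59 -0.4 ] turn [  0.    0.  -63.8]
```

Request:
{"method": "move_arm", "body": {"steps": [{"gripper": 0, "xyz": [0, 0, -1], "turn": [0, 0, -10.6]}, {"gripper": 0, "xyz": [0, 0, -1], "turn": [0, 0, -10.6]}, {"gripper": 0, "xyz": [0, 0, -1], "turn": [0, 0, -10.6]}, {"gripper": 0, "xyz": [0, 0, -1], "turn": [0, 0, -10.6]}, {"gripper": 0, "xyz": [0, 0, -1], "turn": [0, 0, -10.6]}, {"gripper": 0, "xyz": [0, 0, -1], "turn": [0, 0, -10.6]}, {"gripper": 0, "xyz": [0, 0, 0], "turn": [0, 0, 0]}]}}

```text
t: 1.88
tool_pos: [0.1455, -0.6084, 0.2922]
ee_rot: [3.141, 0.002, 1.343]
wrist_force: [0.6, -0.6, -0.7]
grip_width: -0.0002
finger_force: 0.0
```

```bash
python3 - <<'E'
from h import *
go(kickpt(0,.112,.06))
E
```

```text
t 1.88 pos [ 0.1455 -0.6084  0.2922] shift cm [75.42 29.1   5.55] in target axes [75.23 29.57  5.69] turn [ 0.   0.1 -0.4]
```

Request:
{"method": "move_arm", "body": {"steps": [{"gripper": 0, "xyz": [5, 1.94, 0], "turn": [0, 0, 0]}, {"gripper": 0, "xyz": [5, 1.94, 0], "turn": [0, 0, 0]}, {"gripper": 0, "xyz": [5, 1.94, 0], "turn": [0, 0, 0]}, {"gripper": 0, "xyz": [5, 1.94, 0], "turn": [0, 0, 0]}, {"gripper": 0, "xyz": [5, 1.94, 0], "turn": [0, 0, 0]}, {"gripper": 0, "xyz": [5, 1.94, 0], "turn": [0, 0, 0]}, {"gripper": 0, "xyz": [5, 1.94, 0], "turn": [0, 0, 0]}, {"gripper": 0, "xyz": [5, 1.94, 0], "turn": [0, 0, 0]}, {"gripper": 0, "xyz": [5, 1.94, 0], "turn": [0, 0, 0]}, {"gripper": 0, "xyz": [5, 1.94, 0], "turn": [0, 0, 0]}, {"gripper": 0, "xyz": [5, 1.94, 0], "turn": [0, 0, 0]}, {"gripper": 0, "xyz": [5, 1.94, 0], "turn": [0, 0, 0]}, {"gripper": 0, "xyz": [5, 1.94, 0], "turn": [0, 0, 0]}, {"gripper": 0, "xyz": [5, 1.94, 0], "turn": [0, 0, 0]}, {"gripper": 0, "xyz": [5, 1.94, 0], "turn": [0, 0, 0]}, {"gripper": 0, "xyz": [0, 0, 0], "turn": [0, 0, 0]}]}}

```text
t: 3.88
tool_pos: [0.5983, 0.061, 0.2904]
ee_rot: [3.142, -0.001, 1.346]
wrist_force: [0.0, -1.0, 0.4]
grip_width: -0.0001
finger_force: 0.0
```

```bash
python3 - <<'E'
from h import *
import cv2
go(kickpt(0,.112,.03))
im=r.read_camera('wrist');cv2.imwrite('pics/w1.png',im[:,:,::-1])
for n in("kick_foot","top_tube","hub"): print(n,r.look_for(n,'wrist')[:1])
E
```

```text
t 3.88 pos [0.5983 0.061  0.2904] shift cm [-0.04  0.13  8.51] in target axes [-0.03  0.13  8.51] turn [ 0.  -0.  -0.1]
kick_foot [{'position': [0.5981, 0.061, 0.1762], 'p': 0.87}]
top_tube [{'position': [0.5335, 0.0405, 0.1543], 'p': 0.73}]
hub [{'position': [0.5312, 0.0388, 0.1534], 'p': 0.66}]
```

View pics/w1.png

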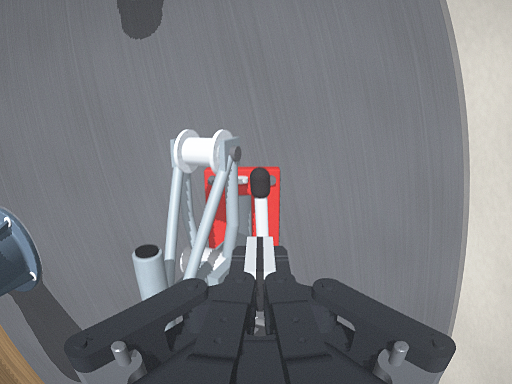

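The fingertip (260,240) lines up with the leg and its foot (260,183), and this agrees with the model. Next I'll descend and push along the arc.

Request:
{"method": "move_arm", "body": {"steps": [{"gripper": 0, "xyz": [0, 0.1, 4.5], "turn": [0, 0, 0]}, {"gripper": 0, "xyz": [0, 0, 4], "turn": [0, 0, 0]}, {"gripper": 0, "xyz": [0, 0, 1.5], "turn": [0, 0, 0]}, {"gripper": 0, "xyz": [0, 0, 0.6], "turn": [0, 0, 0]}, {"gripper": 0, "xyz": [0, 0.2, 0.5], "turn": [0, 0, 0]}, {"gripper": 0, "xyz": [0, 0.2, 0.5], "turn": [0, 0, 0]}]}}

```text
t: 4.82
tool_pos: [0.6033, 0.0568, 0.1768]
ee_rot: [3.138, -0.001, 1.344]
wrist_force: [0.3, 1.0, 2.3]
grip_width: 0.0002
finger_force: 1.1
```

```bash
python3 - <<'E'
from h import *
go(kickpt(.1))
print(r.observe()['wrist_force'])
im=r.read_camera('side')
for n in("kick_foot","top_tube"): print(n,[(d['p'],d['position']) for d in r.look_for(n,'side')[:1]])
E
```

```text
t 4.83 pos [0.6033 0.0568 0.1768] shift cm [ 0.33 -0.04  0.29] in target axes [ 0.33 -0.04  0.29] turn [ 0.2 -0.1 -0.3]
[0.32118358 1.04094728 2.32306391]
kick_foot [(0.56, [0.5919, 0.0117, 0.175])]
top_tube [(0.97, [0.513, 0.0153, 0.1549])]
```

Request:
{"method": "move_arm", "body": {"steps": [{"gripper": 0, "xyz": [0.2, 0.4, 1.1], "turn": [0, 0, 0]}, {"gripper": 0, "xyz": [-0.1, 0.4, 1.0], "turn": [0, 0, 0]}, {"gripper": 0, "xyz": [-0.3, 0.4, 1.0], "turn": [0, 0, 0]}, {"gripper": 0, "xyz": [-0.4, 0.4, 1.0], "turn": [0, 0, 0]}, {"gripper": 0, "xyz": [-0.5, 0.4, 0.9], "turn": [0, 0, 0]}, {"gripper": 0, "xyz": [-0.6, 0.35, 0.9], "turn": [0, 0, 0]}, {"gripper": 0, "xyz": [-0.7, 0.33, 0.8], "turn": [0, 0, 0]}, {"gripper": 0, "xyz": [-0.75, 0.3, 0.75], "turn": [0, 0, 0]}, {"gripper": 0, "xyz": [0, 0, 0], "turn": [0, 0, 0]}, {"gripper": 0, "xyz": [0, 0, 0], "turn": [0, 0, 0]}]}}

```text
t: 6.22
tool_pos: [0.624, 0.0193, 0.101]
ee_rot: [3.141, -0.0, 1.345]
wrist_force: [-0.3, 0.2, -1.0]
grip_width: 0.0001
finger_force: 0.0
```

```bash
python3 - <<'E'
from h import *
import cv2
go(kickpt(.9))
a=r.read_camera('side')[145:250,200:310];b=r.read_camera('top')[140:220,190:300]
c=np.zeros((420,880,3),np.uint8);c[:,:440]=cv2.resize(a,None,fx=4,fy=4);c[:320,440:]=cv2.resize(b,None,fx=4,fy=4)
cv2.imwrite("pics/crop2.png",cv2.resize(c,(792,378))[:,:,::-1])
E
```

```text
t 6.22 pos [0.624  0.0193 0.101 ] shift cm [0.13 0.1  0.17] in target axes [0.13 0.1  0.17] turn [ 0.  -0.  -0.2]
```

View pics/crop2.png

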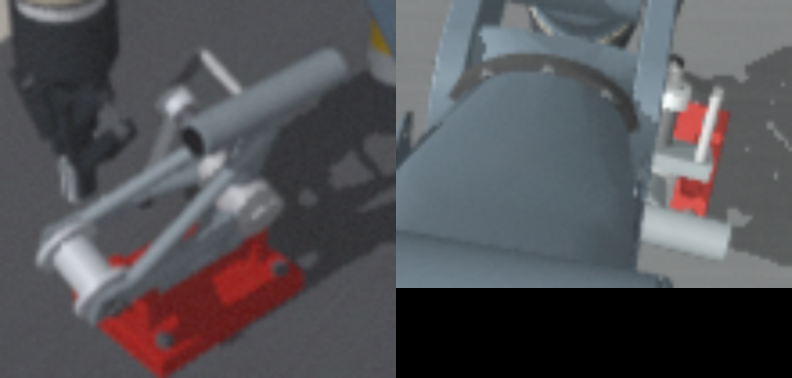

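The leg is down, visible under the tube at around (150,180) in the crop, and the frame still leans. Next I'll lift clear and check the side rod before grasping.

Request:
{"method": "move_arm", "body": {"steps": [{"gripper": 0, "xyz": [0, 0, -5], "turn": [0, 0, 0]}, {"gripper": 0, "xyz": [0, 0, -6], "turn": [0, 0, 0]}, {"gripper": 4, "xyz": [0, 0, -6], "turn": [0, 0, 0]}, {"gripper": 8.5, "xyz": [0, 0, -6], "turn": [0, 0, 0]}, {"gripper": 8.5, "xyz": [0, 0, 0], "turn": [0, 0, 0]}]}}

```text
t: 6.95
tool_pos: [0.627, 0.0195, 0.3381]
ee_rot: [3.127, -0.001, 1.346]
wrist_force: [0.6, 0.8, 0.2]
grip_width: 0.0545
finger_force: 0.0
```

```bash
python3 - <<'E'
from h import *
f=lambda P:np.concatenate([proj('side',world(j,P))[0]-[256.4,159.4],proj('top',world(j,P))[0]-[279.4,165.6]])
s=least_squares(f,[.05,-.05,.1]);print(s.x,s.fun)
for y in(-.045,-.005):
    go(world(j,[0,y,.245]),-.38)
    print(world(j,[0,y,.245]))
E
```

```text
[ 0.08865669 -0.05166098  0.12530721] [ 0.00396505  0.0003341  -0.00201636 -0.003253  ]
t 6.95 pos [0.627  0.0195 0.3381] shift cm [-10.31 -15.38   6.32] in target axes [-10.26 -16.66   0.41] turn [-20.9  -0.   -0.2]
[[ 0.45494095 -0.04684638  0.27252284]]
t 6.95 pos [0.627  0.0195 0.3381] shift cm [ -6.31 -15.39   6.33] in target axes [ -6.26 -16.66   0.41] turn [-20.9  -0.   -0.2]
[[ 0.46374237 -0.0078267   0.27252284]]
```

Request:
{"method": "move_arm", "body": {"steps": [{"gripper": 8.5, "xyz": [-2.5, -3.85, 0], "turn": [0, 0, 0]}, {"gripper": 8.5, "xyz": [-2.5, -3.85, 0], "turn": [0, 0, 0]}, {"gripper": 8.5, "xyz": [-2.5, -3.85, 0], "turn": [0, 0, 0]}, {"gripper": 8.5, "xyz": [-2.5, -3.85, 0], "turn": [0, 0, 0]}, {"gripper": 8.5, "xyz": [0, 0, 0], "turn": [-7.3, 0, 0]}, {"gripper": 8.5, "xyz": [0, 0, 0], "turn": [-7.3, 0, 0]}, {"gripper": 8.5, "xyz": [0, 0, 0], "turn": [-7.3, 0, 0]}, {"gripper": 8.5, "xyz": [0, 0, 0], "turn": [0, 0, 0]}]}}

```text
t: 7.95
tool_pos: [0.4483, -0.0422, 0.3292]
ee_rot: [2.764, -0.001, 1.345]
wrist_force: [0.2, -0.7, 0.7]
grip_width: 0.0847
finger_force: 0.0
```

```bash
python3 - <<'E'
from h import *
go(world(j,[0,-.045,.19]),-.38)
import cv2
im=r.read_camera('wrist');cv2.imwrite('pics/w2.png',im[:,:,::-1])
p=r.camera_params('wrist');K=p['camera_matrix']
for P in ([0,-.08,.19],[0,-.045,.19],[0,.05,.19]):
    q=R.from_euler('xyz',p['attitude']).inv().apply(world(j,P)[0]-p['position']);n=np.hypot(q[0],q[1]);print(q[:2]/n*np.arctan2(n,q[2])*K[0,0]+K[:2,2])
E
```

```text
t 7.95 pos [ 0.4483 -0.0422  0.3292] shift cm [-0.31 -1.37 11.05] in target axes [-0.31 -1.4  11.05] turn [-0.1  0.  -0.2]
[240.78518146 228.615458  ]
[239.82020019 192.97738819]
[238.04710185  84.76372129]
```

View pics/w2.png

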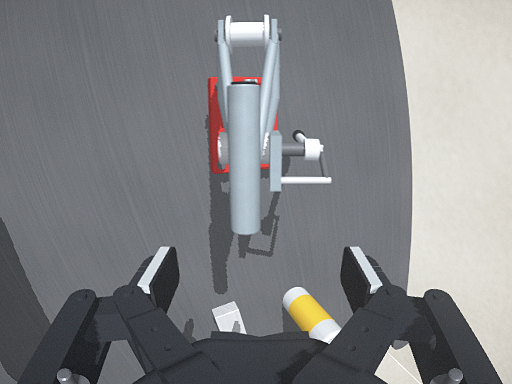

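The tube runs along column ~244 (ends at rows 84 and 233), about 4 px towards the kick side of the prediction. I'll correct by ~3 mm while descending. The kickstand leg and rod on the right at (300,150) are clear.

Request:
{"method": "move_arm", "body": {"steps": [{"gripper": 8.5, "xyz": [-0.3, -1.15, 3], "turn": [0, 0, 0]}, {"gripper": 8.5, "xyz": [0, 0, 4], "turn": [0, 0, 0]}, {"gripper": 8.5, "xyz": [0, 0, 3.5], "turn": [0, 0, 0]}, {"gripper": 8.5, "xyz": [0, 0, 2.5], "turn": [0, 0, 0]}, {"gripper": 8.5, "xyz": [0, 0, 0], "turn": [0, 0, 0]}]}}

```text
t: 8.62
tool_pos: [0.4886, -0.0552, 0.204]
ee_rot: [2.764, -0.001, 1.345]
wrist_force: [0.2, 0.4, -0.4]
grip_width: 0.0851
finger_force: 0.0
```

```bash
python3 - <<'E'
from h import *
go(world(j,[0,-.045,.171]),-.38); print(r.observe()['wrist_force'])
E
```

```text
t 8.62 pos [ 0.4886 -0.0552  0.204 ] shift cm [ 0.07 -0.68 -0.24] in target axes [ 0.07 -0.68 -0.24] turn [-0.1  0.  -0.2]
[ 0.15198783  0.38107559 -0.44444342]
```

Request:
{"method": "move_arm", "body": {"force": 40, "steps": [{"gripper": 8.5, "xyz": [0, -0.4, 0], "turn": [0, 0, 0]}, {"gripper": 5, "xyz": [0, 0, 0], "turn": [0, 0, 0]}, {"gripper": 3.5, "xyz": [0, 0, 0], "turn": [0, 0, 0]}, {"gripper": 2, "xyz": [0, 0, 0], "turn": [0, 0, 0]}, {"gripper": 2, "xyz": [0, 0, 0], "turn": [0, 0, 0]}, {"gripper": 2, "xyz": [0, 0, 0], "turn": [0, 0, 0]}, {"gripper": 2, "xyz": [0, 0, 0], "turn": [0, 0, 0]}]}}

```text
t: 9.5
tool_pos: [0.4839, -0.0541, 0.2051]
ee_rot: [2.758, 0.0, 1.345]
wrist_force: [-2.5, 0.1, 5.0]
grip_width: 0.0267
finger_force: 38.9
```

```bash
python3 - <<'E'
from h import *
o=r.observe();print(o['wrist_force'],o['grip_width'],o['finger_force'])
go(world(j,[0,-.045,.171]),-.38)
# raise increments (tool start axes each row)
Rj=R.from_euler('z',j[2])
c=o['tool_pos']; rel=Rj.inv().apply(c-[j[0],j[1],.045]); print('rel jig',rel, 'frame', R.from_euler('y',.38).apply(rel))
rho=.38/11
d=R.from_euler('y',.38).apply(rel)*[1,0,1]
step=R.from_euler('y',rho).apply(d)-d; print('per row tool y,z cm',step[0]*100,-step[2]*100,'turn',np.degrees(rho))
E
```

```text
[-2.54056646  0.13727731  4.97819034] 0.026666794951150707 38.873382210731506
t 9.5 pos [ 0.4839 -0.0541  0.2051] shift cm [ 0.06 -0.27  0.03] in target axes [ 0.07 -0.27  0.03] turn [ 0.2  0.1 -0.2]
rel jig [-0.06099032 -0.04565839  0.16009818] frame [ 0.00274414 -0.04565839  0.17130008]
per row tool y,z cm 0.5914824982904902 0.019698217438018917 turn 1.9793087468155712
```

Request:
{"method": "move_arm", "body": {"steps": [{"gripper": 2, "xyz": [0, 0.59, 0.02], "turn": [1.98, 0, 0]}, {"gripper": 2, "xyz": [0, 0.59, 0.02], "turn": [1.98, 0, 0]}, {"gripper": 2, "xyz": [0, 0.59, 0.02], "turn": [1.98, 0, 0]}, {"gripper": 2, "xyz": [0, 0.59, 0.02], "turn": [1.98, 0, 0]}, {"gripper": 2, "xyz": [0, 0.59, 0.02], "turn": [1.98, 0, 0]}, {"gripper": 2, "xyz": [0, 0, 0], "turn": [0, 0, 0]}]}}

```text
t: 10.25
tool_pos: [0.5124, -0.0604, 0.2133]
ee_rot: [2.931, -0.0, 1.345]
wrist_force: [-2.8, 1.4, 7.2]
grip_width: 0.0265
finger_force: 41.0
```

```bash
python3 - <<'E'
from h import *
o=r.observe();print(o['wrist_force'],o['grip_width'],o['finger_force'])
go(world(j,[0,-.045,.171],-.206),-.206)
E
```

```text
[-2.80921281  1.36889597  7.20147758] 0.02652453533057205 40.96264958381653
t 10.25 pos [ 0.5124 -0.0604  0.2133] shift cm [ 0.06 -0.32  0.03] in target axes [ 0.06 -0.32  0.03] turn [ 0.3  0.  -0.2]
```

Request:
{"method": "move_arm", "body": {"steps": [{"gripper": 2, "xyz": [0, 0.59, 0.02], "turn": [1.98, 0, 0]}, {"gripper": 2, "xyz": [0, 0.59, 0.02], "turn": [1.98, 0, 0]}, {"gripper": 2, "xyz": [0, 0.59, 0.02], "turn": [1.98, 0, 0]}, {"gripper": 2, "xyz": [0, 0.5, 0.02], "turn": [1.98, 0, 0]}, {"gripper": 2, "xyz": [0, 0.45, 0.02], "turn": [1.98, 0, 0]}, {"gripper": 2, "xyz": [0, 0.45, 0.02], "turn": [1.98, 0, 0]}, {"gripper": 2, "xyz": [0, 0, 0], "turn": [0, 0, 0]}, {"gripper": 2, "xyz": [0, 0, 0], "turn": [0, 0, 0]}, {"gripper": 2, "xyz": [0, 0, 0], "turn": [0, 0, 0]}]}}

```text
t: 11.38
tool_pos: [0.5435, -0.0674, 0.2163]
ee_rot: [3.135, -0.001, 1.345]
wrist_force: [3.4, 3.5, 5.0]
grip_width: 0.0266
finger_force: 40.9
```

```bash
python3 - <<'E'
from h import *
import cv2
o=r.observe();print(o['wrist_force'],o['grip_width'],o['finger_force'])
go(world(j,[0,-.045,.171],0),0)
M=r.read_camera('side');cv2.imwrite('pics/s3.png',cv2.resize(M[130:260,180:330],None,fx=4,fy=4,interpolation=cv2.INTER_CUBIC)[:,:,::-1])
for L in(-.05,0,.05):
  print(L,((proj('side',world(j,[[0,.05,.19],[0,.118,.086],foot(1.65,.118)],L))-[180,130])*4).round())
E
```

```text
[3.40431338 3.53025085 5.03263104] 0.026646288368388463 40.89518487453461
t 11.38 pos [ 0.5435 -0.0674  0.2163] shift cm [ 0.05 -0.01  0.03] in target axes [ 0.05 -0.    0.03] turn [ 0.4 -0.  -0.2]
-0.05 [[228. 153.]
 [147. 328.]
 [242. 299.]]
0 [[218. 146.]
 [143. 325.]
 [242. 303.]]
0.05 [[209. 140.]
 [138. 321.]
 [243. 308.]]
```

View pics/s3.png

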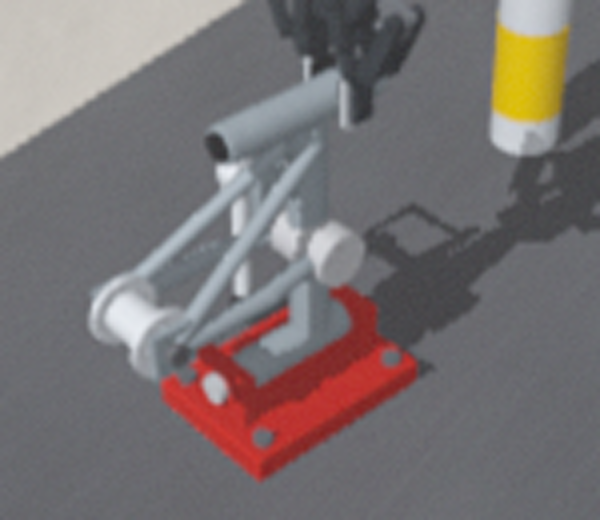

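The tube end at (217,147) matches lean ≈ 0. The kickstand is down at (240,290), and the gripper holds only the tube.

```bash
python3 -c "
from workcell import r
print(r.job_done())"
```

```text
the job is handed in; nothing more can be done
None
```

I handed the job in at about 11.5 s of the 48 s limit; no verdict came back. The kickstand was flipped down while the frame leaned, and the frame is now held steady by its top tube with a 40 N grip, within about 0.01 rad of upright by the last picture; I moved nothing else on the bench.

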